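Bring the pinch bowl round on the carousel and stand it on the ice block

ROBOT

A 6-joint arm with a two-finger parallel gripper is mounted at the origin on the work surface. World frame = base frame: x ahead of the robot, y to its left, z up, the work surface at z = 0. Lengths are in m, angles in rad, forces in N, time in s.
With the tool pointing down it reaches from about 0.35 to 0.975 m from the base axis. Payload 4.9 kg.
Tool frame: the origin (TCP) lies at the very end of the fingers, on their centre line; the grasp point (between the pads) lies 19 mm behind it; z points along the fingers, y is the line along which they close (so a half turn about z gives the same grasp; the last joint's range is limited). The gripper opens to 85 mm and grips with 20 to 120 N. Pads are 22 mm wide; open, the fingers measure 114 mm over their backs; the gripper's body (76 mm by 85 mm) begins 54 mm behind the grasp point. The pads swing forward as they close: fully open they stand 13 mm farther back than shut.
Start: joints at [-1.463, 0.053, 1.613, -0, 1.476, -0.119], TCP at [0.141, -0.609, 0.231] pointing down, gripper open.
Joint ranges: [-3.01, 3.01], [-1.01, 2.22], [0.06, 2.58], [-1.02, 4.17], [0.09, 2.62], [-3.14, 3.14]. Speed limits (rad/s): [2.57, 2.57, 3.14, 3.14, 3.14, 3.14].

INTERFACE

Orientations are given as a unit quaternion [w, x, y, z].
In Python, from plant import monitor, vision, manip gives the robot as it stands. The module is installed in compiled form; this text tells all that it offers.
- The arm moves only by the tool arm_command, never from a script. Its argument "rows" is a list of rows, each a list of 3 entries, a list of its own where there are three numbers: the finger opening in mm, from 0 to 85.4, then the shift along the world's x, y, z in units of 30 cm (1.0 is 30 cm), then the turn, a rotation vector about the world's x, y, z in units of pi/2 rad (1.0 is pi/2 rad). In form: [[claw, [x, y, z], [wx, wy, wz]], ...]. A call has 1 to 12 rows; each row is the pose to reach, as a shift and turn from the pose commanded when the call began; what a row does not reach only later rows make up. A row lasts 1/12 s, in which the tool goes at most 41.7 mm and 7.16 degrees, less where a joint would pass 70% of its speed; a pose out of reach is approached as far as the arm can. A call with a number of a shift or a turn outside -1 to 1 is refused whole. A call with a gripper value outside its range is refused whole. The fingers move at their own pace and stop on an object; the grip force is fixed at half the most. Time passes only in rows, so rows that repeat a pose let the fingers close. It gives the time, the measured TCP pose, the force, the opening and the grip force at its end, in the units of the state.
- monitor.state(): the state, without advancing time (a new reading comes with each control period).
- vision.grab_frame(name): name is "side" or "top" or "wrist"; returns a dict with "color" (384x512x3 uint8, red, green, blue), "z_map" (384x512 float32, m along the optical axis (not along the pixel's ray), 0 where there is no reading), "mtx" (3x3 intrinsics, pixels), "R" (3x3) and "t" (3): a world point X has camera coordinates R X + t. Camera axes: x right, y down, z forward; pixel columns grow to the right and rows downward; lengths in m; the calibration is good to about 2 mm. A picture is of the moment at which its call begins.
- manip.job_done(): hands the job in; it is judged then, once.
The state is a dict: "time": time; "joint_pos": joint angles; "joint_vel": joint speeds; "joint_efforts": joint torques, N m; "tool_pos": TCP position; "tool_rot": TCP orientation; "contact_force": force on the tool from outside, world axes, zero at the start; "ft_torque": the same for the moment, N m; "gripper_width": opening from 0.0 (shut) to 1.0 (fully open); "grasp_force": force on a finger pad.
Only numpy, scipy, OpenCV 4.12 (cv2) and the standard library are available. Lean on these libraries where they do the work, as an engineer would, in place of code of your own. Each camera call takes 0.05 s, during which the arm holds its last target. There are 200 camera calls.

TASK

Turn the wooden carousel by its upright pegs, clicking it round until the bay with the open ceramic pinch bowl has clicked in at the front, over the pointer, and let the carousel rest there. Then lift the bowl out and set it gently down, upright, in the middle of the clear ice block, and let go. Leave the carousel clicked in as it is, with the lidded pot, jar and shaker standing in their own bays, and do not push the ice block or the other things on the bench about.

Things in the scene. Friction and masses are not known exactly. Their poses are not given: they have to be found in the camera images.
- stand: Fixed stand of the carousel: a grey drum, radius 125 mm, 26 mm tall, under the plate. Origin on the bench under the turning axis, z up; its -x points to the front of the carousel (roughly to the robot, up to 0.3 rad askew).
- shelf_mid (a point): Middle of a steel wire shelf fixed to the stand over the plate's rear, 110 mm behind the axis, 165 mm above the bench. 6 mm rods, at most 55 mm apart. In the stand's frame it covers x = 55 to 165 mm, y = -175 to 175 mm; legs at its four corners.
- carousel (a joint): Plate angle, rad, counter-clockwise from above, 0 at the start. Turns without end and clicks into a sprung detent at every quarter turn (multiples of pi/2): past the midway hump it is drawn on to the next one, and settles within about 0.02 rad when let go. Passing the hump takes up to about 6 N sideways at a peg (at 0.5 rad/s).
- plate_top (a point): Centre of the wooden plate's top, 45 mm above the bench, turning with it. Disc of radius 155 mm; hub of radius 22 mm, 12 mm high. x and y axes along the stand's at joint 0, z up. Four bays without rims, centres 90 mm from the axis, at front, rear, left and right when clicked in; one loose thing stands in each.
- peg_top (a point): Top centre of one of four like round wooden pegs on the plate, 16 mm thick, 60 mm tall (top 105 mm above the bench), 135 mm from the axis, midway between bays: when clicked in they stand at 45 and 135 degrees either side of the stand's front. This one starts at 45 degrees in the stand's +x, +y quarter.
- front_place (a point): Fixed to the stand: centre of the front bay's place, 90 mm in front of the axis (stand -x), at the height of the plate's top (45 mm).
- front_pointer (a point): Tip of the small grey pointer that sticks out on the bench at the front of the stand, 197 mm from the axis.
- pot_bay (a point): Turns with the plate: centre, on the plate's top, of the bay in which the lidded pot stands (at the front at the start).
- bowl: Open white ceramic pinch bowl, 40 mm tall, 64 mm across the rim, 52 mm across the foot, almost straight sides from 10 mm up, wall 5 mm, about 120 g. Origin at the centre of its underside, z up. It starts in the left, right or rear bay.
- pot: White ceramic lidded pot, 62 mm across, 77 mm tall with its knob. Origin at the centre of its underside, z up. Starts in the front bay.
- jar: Glass jar with a steel lid, 58 mm across, 78 mm tall. Origin at the centre of its underside, z up. Starts in a side or rear bay.
- shaker: Steel shaker with domed top, 54 mm across, 78 mm tall. Origin at the centre of its underside, z up. Starts in a side or rear bay.
- ice_block: Flat clear plastic ice block with white ribs inside, 140 (x) by 100 (y) by 34 mm, about 650 g, loose on the bench to the left or the right of the carousel. Origin at the centre of its underside, z up. Its flat top is 34 mm above the bench.
- ice_top (a point): Centre of the ice block's top face.
- lunch_tin: Closed steel lunch tin with a bamboo lid, 154 (x) by 114 (y) by 56 mm, loose on the bench on the other side. Origin at the centre of its underside.
- mug: White mug, 80 mm across, 95 mm tall, on the bench. Origin at the centre of its underside.
- spoon: Steel spoon, 170 mm long, lying on the bench. Origin underneath, about its middle.
Mind the look-alikes: they are no part of the job. What is shaped like the bowl but yellow is not meant. Of the things that look like the ice_block, the larger one is meant.

How it is judged:
By the outcome, as a careful person would: the job done as asked, in the order asked, and still so for the second after the job is handed in, with the robot touching nothing.
It also fails if it takes over 70 s, if anything falls off the work surface, if the arm or the gripper's body presses on something with over 40 N, if the wrist force passes 120 N, or if a joint passes its speed limit or range.

## Working session

There is one attempt and no reset: what is moved stays moved. The work goes in short steps, Python scripts to look and compute and a tool call to move; the robot and the scene stay as the last step left them, time stands still between calls to the robot, and variables do not carry over. Pictures are saved under pics/ and viewed, at most 10 in all, crops included, and the job is handed in when it is done.

Besides the shell and the picture viewer there is one more tool, called after "Call:" as name([rows], argument=value, ...), one row to a line, values as JSON. arm_command: Moves the arm, as the interface text tells. Shifts and turns lie within -1 to 1; 1 stands for 30 cm of shift or pi/2 rad of turn. Its arguments: {"type":"object","properties":{"rows":{"type":"array"}},"required":["rows"]}

```bash
mkdir -p pics
cat > h.py <<'E'
import numpy as np, cv2, pickle
from plant import monitor, vision, manip
def grab(n,tag):
    f=vision.grab_frame(n); pickle.dump(f,open(f'{tag}.pkl','wb')); cv2.imwrite(f'pics/{tag}.png',cv2.resize(f['color'][:,:,::-1],(800,600),interpolation=cv2.INTER_CUBIC)); return f
def world(f):
    z=f['z_map'];v,u=np.mgrid[:384,:512];K=f['mtx']
    c=np.stack([(u-K[0,2])/K[0,0]*z,(v-K[1,2])/K[1,1]*z,z],-1)
    w=(c-f['t'])@f['R']; w[z==0]=np.nan; return w
def ray(f,u,v,h):
    K=f['mtx'];d=np.array([(u-K[0,2])/K[0,0],(v-K[1,2])/K[1,1],1])@f['R'];o=-f['t']@f['R']
    return o+d*(h-o[2])/d[2]
E
python3 - <<'E'
from h import *
for n in('top','side'):
    f=grab(n,n+'0');print(n,f['mtx'].round(1).tolist(),(-f['t']@f['R']).round(3))
s=monitor.state();print(s['time'],s['tool_pos'],s['tool_rot'],s['contact_force'])
E
```

```text
top [[437.2, 0.0, 257.7], [0.0, 437.2, 191.1], [0.0, 0.0, 1.0]] [ 0.294 -0.017  1.176]
side [[427.6, 0.0, 251.1], [0.0, 427.6, 201.2], [0.0, 0.0, 1.0]] [0.243 0.661 0.914]
0.1 [ 0.14047134 -0.60843249  0.23018216] [-9.18082477e-04  9.93579415e-01  1.13133120e-01  9.46944180e-06] [ 0.4789428  -0.20408592 -0.06510223]
```

View pics/top0.png

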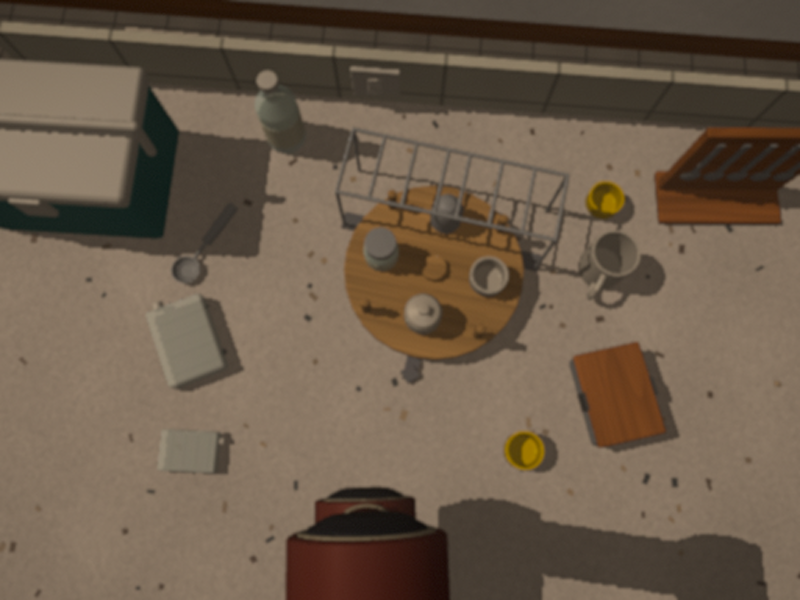

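View pics/side0.png

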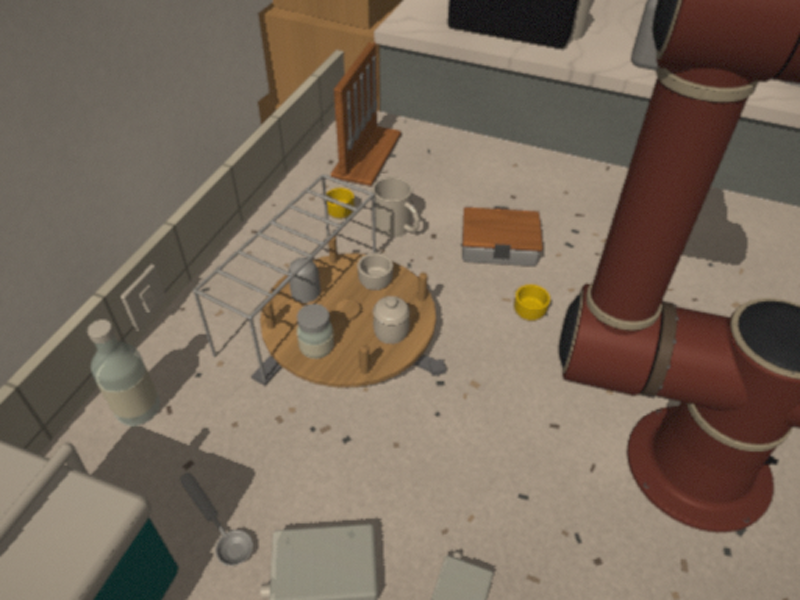

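The top picture shows the bowl in the right bay at (490,277), the plate axis at about (435,268), the pointer at (413,368), and the front-right and front-left pegs at (482,332) and (367,308). The larger ice block is at (187,341), left of the carousel, so one clockwise quarter turn is needed.

Run:
```python
from h import *
f=pickle.load(open('top0.pkl','rb'));w=world(f);hsv=cv2.cvtColor(f['color'],cv2.COLOR_RGB2HSV)
k=1/1.5625
print('depth z at plate',w[int(268*k)+0,int(455*k)])
c=ray(f,435*k,268*k,.057)[:2]
m=(abs(w[...,2]-.045)<.006)&(np.hypot(w[...,0]-c[0],w[...,1]-c[1])<.2)
p=w[m];print('plate',cv2.minEnclosingCircle(p[:,:2].astype(np.float32)),np.median(p[:,2]),len(p))
def blob(u,v,lo,hi,r=.1):
    q=ray(f,u*k,v*k,lo)[:2]
    m=(w[...,2]>lo)&(w[...,2]<hi)&(np.hypot(w[...,0]-q[0],w[...,1]-q[1])<r);return w[m]
for n,u,v,h in[('ptr',413,368,.01),('hub',435,267,.057),('pegFR',484,331,.105),('pegFL',365,306,.105),('bowlrim',490,274,.085),('pot',424,308,.12)]:
    print(n,ray(f,u*k,v*k,h).round(4))
for n,u,v,lo,hi,r in[('FR',484,331,.085,.12,.03),('FL',365,306,.085,.12,.03),('bowl',490,274,.072,.1,.05),('ice',187,341,.022,.05,.12)]:
    p=blob(u,v,lo,hi,r)[:,:].astype(np.float32)
    print(n,len(p),np.median(p[:,2]),p[:,:2].mean(0),cv2.minAreaRect(p[:,:2]),cv2.minEnclosingCircle(p[:,:2]))
img=cv2.resize(f['color'][60:290,80:360,::-1],None,fx=2.6,fy=2.6,interpolation=cv2.INTER_CUBIC);cv2.imwrite('pics/crop0.png',img)
```

```text
depth z at plate [ 0.61767565 -0.08567143  0.04439131]
plate ((0.6348517537117004, -0.051592376083135605), 0.1785079687833786) 0.0452142980242021 7477
ptr [ 0.443 -0.028  0.01 ]
hub [ 0.6117 -0.0515  0.057 ]
pegFR [ 0.4989 -0.1352  0.105 ]
pegFL [0.5241 0.0573 0.105 ]
bowlrim [ 0.5992 -0.1422  0.085 ]
pot [ 0.5252 -0.037   0.12  ]Traceback (most recent call last):
  File "<stdin>", line 15, in <module>
cv2.error: OpenCV(4.12.0) /io/opencv/modules/imgproc/src/convhull.cpp:143: error: (-215:Assertion failed) total >= 0 && (depth == CV_32F || depth == CV_32S) in function 'convexHull'
```

Run:
```python
from h import *
f=pickle.load(open('top0.pkl','rb'));w=world(f)
for n,x,y,lo,hi,r in[('FR',.499,-.135,.06,.12,.03),('FL',.524,.057,.06,.12,.03),('bowl',.599,-.142,.072,.1,.05),('ice',.5,.36,.022,.05,.16)]:
    m=(w[...,2]>lo)&(w[...,2]<hi)&(np.hypot(w[...,0]-x,w[...,1]-y)<r);p=w[m].astype(np.float32)
    if len(p): print(n,len(p),np.median(p[:,2]),p[:,:2].mean(0),cv2.minAreaRect(p[:,:2].copy()),cv2.minEnclosingCircle(p[:,:2].copy()))
m=(abs(w[...,2]-.045)<.004)&(np.hypot(w[...,0]-.612,w[...,1]+.051)<.2)
u8=m.astype(np.uint8);b=m&~cv2.erode(u8,np.ones((3,3))).astype(bool);p=w[b]
from scipy.optimize import least_squares
r=least_squares(lambda q:np.clip(abs(np.hypot(p[:,0]-q[0],p[:,1]-q[1])-.155),0,.03),[.612,-.051],loss='soft_l1',f_scale=.003);print('axis',r.x)
a=f['color'][:,:,::-1]
A=cv2.resize(a[110:245,215:345],None,fx=4,fy=4,interpolation=cv2.INTER_CUBIC)
B=cv2.resize(a[180:255,85:155],None,fx=3.5,fy=3.5,interpolation=cv2.INTER_CUBIC)
C=np.zeros((540,780,3),np.uint8);C[:540,:520]=A;C[:B.shape[0],525:525+B.shape[1]]=B
cv2.imwrite('pics/crop0.png',cv2.convertScaleAbs(C,alpha=1.5))
```

```text
FR 48 0.10350631 [ 0.5002025  -0.12761994] ((0.5018850564956665, -0.12916548550128937), (0.014141359366476536, 0.014928003773093224), 50.87712097167969) ((0.5020071268081665, -0.12858060002326965), 0.00778179569169879)
FL 51 0.102647565 [0.5278348  0.05895873] ((0.5294160842895508, 0.05971195548772812), (0.013622554019093513, 0.014483955688774586), 49.991607666015625) ((0.5299192667007446, 0.05952504277229309), 0.00786275789141655)
bowl 188 0.08353527 [ 0.598587  -0.1398627] ((0.5976104736328125, -0.13918232917785645), (0.061548974364995956, 0.06189195439219475), 43.759517669677734) ((0.5980949401855469, -0.13882651925086975), 0.03222375363111496)
ice 2014 0.033795707 [0.45660663 0.3613082 ] ((0.5137819647789001, 0.3752864599227905), (0.2725902795791626, 0.1267336755990982), 12.63292407989502) ((0.5161448121070862, 0.36876434087753296), 0.14142265915870667)
axis [ 0.6192553  -0.05031727]
```

View pics/crop0.png

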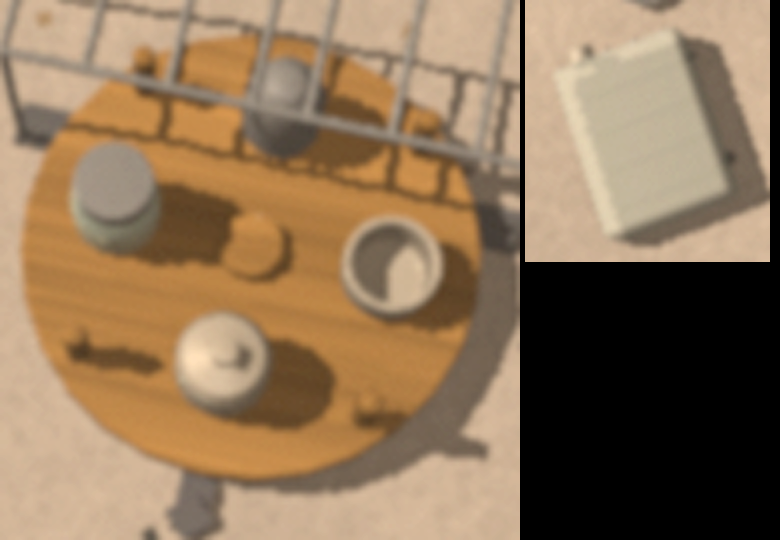

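Run:
```python
from h import *
f=pickle.load(open('top0.pkl','rb'));w=world(f)
m=((w[...,2]>.028)&(w[...,2]<.05)).astype(np.uint8)
n,l=cv2.connectedComponents(m)
k=1/1.5625
for u,v in((187,341),(190,451)):
    i=l[int(v*k),int(u*k)];p=w[l==i].astype(np.float32);print(i,len(p),np.median(p[:,2]),p[:,:2].mean(0),cv2.minAreaRect(p[:,:2].copy()))
for u,v in((558,72),(677,30),(730,188),(615,238)): print(ray(f,85+(u-525)/3.5,180+v/3.5,.034).round(4))
f=pickle.load(open('side0.pkl','rb'));w=world(f)
m=((w[...,2]>.028)&(w[...,2]<.05)).astype(np.uint8)
n,l=cv2.connectedComponents(m);i=l[int(565*k),int(325*k)];p=w[l==i].astype(np.float32);print(i,len(p),p[:,:2].mean(0),cv2.minAreaRect(p[:,:2].copy()))
```

```text
48 1936 0.033929653 [0.45541304 0.3612741 ] ((0.45839157700538635, 0.36317023634910583), (0.14388702809810638, 0.10061580687761307), 26.224021911621094)
0 184187 nan [nan nan] ((1.3202656507492065, -0.03720700740814209), (1.7610177993774414, 2.297677993774414), 26.306119918823242)
[0.4962 0.4302 0.034 ]
[0.5362 0.345  0.034 ]
[0.419  0.2877 0.034 ]
[0.3751 0.3675 0.034 ]
32 3076 [0.45549828 0.3657371 ] ((0.4570164382457733, 0.3640502691268921), (0.1397475302219391, 0.09991765767335892), 26.044126510620117)
```

Call:
arm_command([
  [36,[0.07,0.09,0],[0,0,0.03]],
  [36,[0.14,0.18,0],[0,0,0.06]],
  [36,[0.21,0.27,0],[0,0,0.09]],
  [36,[0.28,0.36,0],[0,0,0.12]],
  [36,[0.35,0.45,0],[0,0,0.15]],
  [36,[0.42,0.54,0],[0,0,0.18]],
  [36,[0.48,0.63,0],[0,0,0.21]],
  [36,[0.54,0.72,0],[0,0,0.24]],
  [36,[0.6,0.81,0],[0,0,0.263]],
  [36,[0.64,0.87,0],[0,0,0.263]],
  [36,[0.667,0.9,0],[0,0,0.263]],
  [36,[0.667,0.9,0],[0,0,0.263]],
])

```text
time: 1.1
tool_pos: [0.3416, -0.3375, 0.231]
tool_rot: [-0.0, 0.949, 0.316, 0.0]
contact_force: [0.2, 0.3, 0.2]
gripper_width: 0.419
grasp_force: 0.0
```

Call:
arm_command([
  [36,[0.07,0.09,0],[0,0,0]],
  [36,[0.14,0.18,0],[0,0,0]],
  [36,[0.21,0.27,0],[0,0,0]],
  [36,[0.28,0.36,0],[0,0,0]],
  [36,[0.35,0.45,0],[0,0,0]],
  [36,[0.41,0.53,0],[0,0,0]],
  [36,[0.46,0.6,0],[0,0,0]],
  [36,[0.51,0.66,0],[0,0,-0.0]],
  [36,[0.535,0.69,-0.05],[0,0,0]],
  [36,[0.537,0.692,-0.15],[0,0,0]],
  [36,[0.537,0.692,-0.27],[0,0,0]],
  [36,[0.537,0.692,-0.27],[0,0,0]],
])

```text
time: 2.1
tool_pos: [0.4973, -0.1305, 0.1424]
tool_rot: [-0.004, 0.949, 0.314, -0.005]
contact_force: [-1.8, 0.0, -1.6]
gripper_width: 0.425
grasp_force: 0.0
```

Run:
```python
from h import *
f=grab('wrist','wr1');print(f['mtx'].round(0).tolist(),(-f['t']@f['R']).round(3))
for n,p in [('peg',(.5026,-.1299,.105))]:
    c=f['R']@np.array(p)+f['t'];print(n,(f['mtx']@c/c[2]*1.5625)[:2])
s=monitor.state();print(s['tool_pos'],s['contact_force'],s['joint_pos'])
```

```text
[[282.0, 0.0, 254.0], [0.0, 282.0, 189.0], [0.0, 0.0, 1.0]] [ 0.554 -0.091  0.284]
peg [403.16874134 325.48248322]
[ 0.49874935 -0.1311234   0.14573994] [ 0.41823277 -0.54098179 -0.46649675] [-4.01218416e-01 -1.35772989e-01  1.94186464e+00 -4.72186190e-04
  1.34522396e+00  5.30755644e-01]
```

View pics/wr1.png

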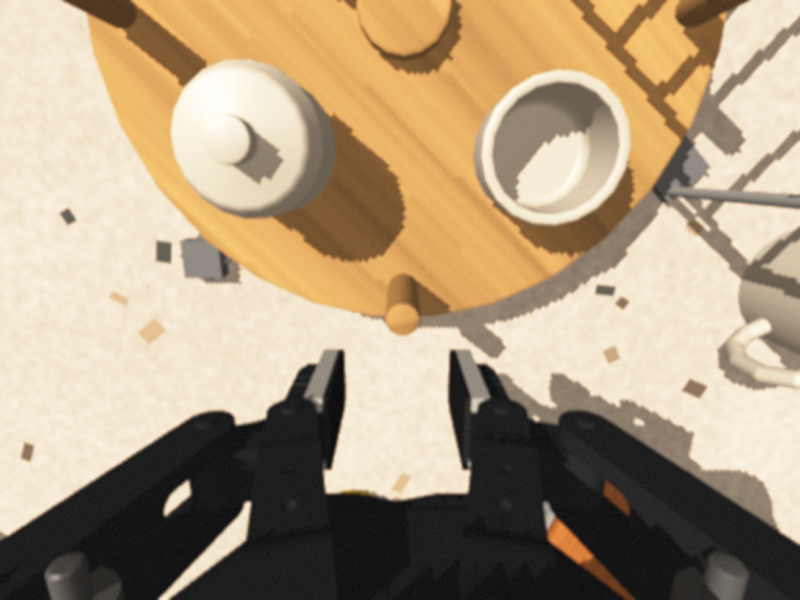

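The wrist view shows the peg top at (402,319), within a few pixels of the prediction and centred between the fingers. The pot is at (240,140) and the bowl at (555,145), both clear. Next I lower the fingers around the peg.

Call:
arm_command([
  [36,[0,0,0],[0,0,0]],
  [36,[0,0,-0.05],[0,0,0]],
  [36,[0,0,-0.1],[0,0,0]],
  [36,[0,0,-0.15],[0,0,0]],
  [36,[0,0,-0.2],[0,0,0]],
  [36,[0,0,-0.25],[0,0,0]],
  [36,[0,0,-0.267],[0,0,0]],
  [36,[0,0,-0.267],[0,0,0]],
  [36,[0,0,-0.267],[0,0,0]],
])

```text
time: 2.9
tool_pos: [0.503, -0.1323, 0.0722]
tool_rot: [0.001, 0.949, 0.314, 0.001]
contact_force: [-0.3, -1.0, 0.3]
gripper_width: 0.418
grasp_force: 0.0
```

Run:
```python
import numpy as np
A=np.array([.6108,-.0492]);g=lambda d:A+.135*np.array([np.cos(np.radians(d)),np.sin(np.radians(d))])
a0=216.7
for st,en in((0,45),(45,90)):
    for k in range(1,13):
        d=st+(en-st)*k/12
        print([36,[*((g(a0-d)-g(a0-st))/.3).round(3).tolist(),0],[0,0,round(-(d-st)/90,3)]],end=', ')
    print()
```

```text
[36, [-0.017, 0.024, 0], [0, 0, -0.042]], [36, [-0.032, 0.049, 0], [0, 0, -0.083]], [36, [-0.046, 0.076, 0], [0, 0, -0.125]], [36, [-0.057, 0.103, 0], [0, 0, -0.167]], [36, [-0.067, 0.13, 0], [0, 0, -0.208]], [36, [-0.075, 0.159, 0], [0, 0, -0.25]], [36, [-0.082, 0.187, 0], [0, 0, -0.292]], [36, [-0.086, 0.216, 0], [0, 0, -0.333]], [36, [-0.089, 0.246, 0], [0, 0, -0.375]], [36, [-0.089, 0.275, 0], [0, 0, -0.417]], [36, [-0.088, 0.305, 0], [0, 0, -0.458]], [36, [-0.084, 0.334, 0], [0, 0, -0.5]], 
[36, [0.005, 0.029, 0], [0, 0, -0.042]], [36, [0.012, 0.058, 0], [0, 0, -0.083]], [36, [0.021, 0.086, 0], [0, 0, -0.125]], [36, [0.032, 0.113, 0], [0, 0, -0.167]], [36, [0.045, 0.14, 0], [0, 0, -0.208]], [36, [0.059, 0.165, 0], [0, 0, -0.25]], [36, [0.075, 0.19, 0], [0, 0, -0.292]], [36, [0.092, 0.214, 0], [0, 0, -0.333]], [36, [0.111, 0.236, 0], [0, 0, -0.375]], [36, [0.132, 0.258, 0], [0, 0, -0.417]], [36, [0.153, 0.277, 0], [0, 0, -0.458]], [36, [0.176, 0.296, 0], [0, 0, -0.5]],
```

Run:
```python
import numpy as np
A=np.array([.6108,-.0492]);g=lambda d:A+.135*np.array([np.cos(np.radians(d)),np.sin(np.radians(d))])
a0=216.7
for st in(0,30,60):
    print([[36,[*((g(a0-st-d)-g(a0-st))/.3).round(3).tolist(),0],[0,0,round(-d/90,3)]] for d in np.arange(1,13)*2.5])
```

```text
[[36, [-0.011, 0.016, 0], [0, 0, np.float64(-0.028)]], [36, [-0.022, 0.032, 0], [0, 0, np.float64(-0.056)]], [36, [-0.032, 0.049, 0], [0, 0, np.float64(-0.083)]], [36, [-0.041, 0.067, 0], [0, 0, np.float64(-0.111)]], [36, [-0.05, 0.084, 0], [0, 0, np.float64(-0.139)]], [36, [-0.057, 0.103, 0], [0, 0, np.float64(-0.167)]], [36, [-0.064, 0.121, 0], [0, 0, np.float64(-0.194)]], [36, [-0.07, 0.14, 0], [0, 0, np.float64(-0.222)]], [36, [-0.075, 0.159, 0], [0, 0, np.float64(-0.25)]], [36, [-0.08, 0.178, 0], [0, 0, np.float64(-0.278)]], [36, [-0.083, 0.197, 0], [0, 0, np.float64(-0.306)]], [36, [-0.086, 0.216, 0], [0, 0, np.float64(-0.333)]]]
[[36, [-0.002, 0.02, 0], [0, 0, np.float64(-0.028)]], [36, [-0.003, 0.039, 0], [0, 0, np.float64(-0.056)]], [36, [-0.003, 0.059, 0], [0, 0, np.float64(-0.083)]], [36, [-0.002, 0.078, 0], [0, 0, np.float64(-0.111)]], [36, [-0.001, 0.098, 0], [0, 0, np.float64(-0.139)]], [36, [0.002, 0.117, 0], [0, 0, np.float64(-0.167)]], [36, [0.005, 0.137, 0], [0, 0, np.float64(-0.194)]], [36, [0.009, 0.156, 0], [0, 0, np.float64(-0.222)]], [36, [0.014, 0.175, 0], [0, 0, np.float64(-0.25)]], [36, [0.02, 0.194, 0], [0, 0, np.float64(-0.278)]], [36, [0.026, 0.212, 0], [0, 0, np.float64(-0.306)]], [36, [0.034, 0.23, 0], [0, 0, np.float64(-0.333)]]]
[[36, [0.008, 0.018, 0], [0, 0, np.float64(-0.028)]], [36, [0.017, 0.035, 0], [0, 0, np.float64(-0.056)]], [36, [0.027, 0.052, 0], [0, 0, np.float64(-0.083)]], [36, [0.037, 0.069, 0], [0, 0, np.float64(-0.111)]], [36, [0.048, 0.085, 0], [0, 0, np.float64(-0.139)]], [36, [0.06, 0.101, 0], [0, 0, np.float64(-0.167)]], [36, [0.073, 0.116, 0], [0, 0, np.float64(-0.194)]], [36, [0.086, 0.131, 0], [0, 0, np.float64(-0.222)]], [36, [0.1, 0.145, 0], [0, 0, np.float64(-0.25)]], [36, [0.114, 0.158, 0], [0, 0, np.float64(-0.278)]], [36, [0.129, 0.171, 0], [0, 0, np.float64(-0.306)]], [36, [0.144, 0.183, 0], [0, 0, np.float64(-0.333)]]]
```

Call:
arm_command([
  [36,[-0.011,0.016,0],[0,0,-0.028]],
  [36,[-0.022,0.032,0],[0,0,-0.056]],
  [36,[-0.032,0.049,0],[0,0,-0.083]],
  [36,[-0.041,0.067,0],[0,0,-0.111]],
  [36,[-0.05,0.084,0],[0,0,-0.139]],
  [36,[-0.057,0.103,0],[0,0,-0.167]],
  [36,[-0.064,0.121,0],[0,0,-0.194]],
  [36,[-0.07,0.14,0],[0,0,-0.222]],
  [36,[-0.075,0.159,0],[0,0,-0.25]],
  [36,[-0.08,0.178,0],[0,0,-0.278]],
  [36,[-0.083,0.197,0],[0,0,-0.306]],
  [36,[-0.086,0.216,0],[0,0,-0.333]],
])

```text
time: 3.9
tool_pos: [0.4771, -0.068, 0.0727]
tool_rot: [0.002, 0.998, 0.057, 0.001]
contact_force: [-1.3, -4.7, 0.8]
gripper_width: 0.421
grasp_force: 2.0
```

Call:
arm_command([
  [36,[-0.002,0.02,0],[0,0,-0.028]],
  [36,[-0.003,0.039,0],[0,0,-0.056]],
  [36,[-0.003,0.059,0],[0,0,-0.083]],
  [36,[-0.002,0.078,0],[0,0,-0.111]],
  [36,[-0.001,0.098,0],[0,0,-0.139]],
  [36,[0.002,0.117,0],[0,0,-0.167]],
  [36,[0.005,0.137,0],[0,0,-0.194]],
  [36,[0.009,0.156,0],[0,0,-0.222]],
  [36,[0.014,0.175,0],[0,0,-0.25]],
  [36,[0.02,0.194,0],[0,0,-0.278]],
  [36,[0.026,0.212,0],[0,0,-0.306]],
  [36,[0.034,0.23,0],[0,0,-0.333]],
])

```text
time: 4.9
tool_pos: [0.4878, 0.0023, 0.0726]
tool_rot: [-0.0, 0.979, -0.203, 0.002]
contact_force: [-0.4, -0.1, -0.1]
gripper_width: 0.425
grasp_force: 0.0
```

Call:
arm_command([
  [36,[0.008,0.018,0],[0,0,-0.028]],
  [36,[0.017,0.035,0],[0,0,-0.056]],
  [36,[0.027,0.052,0],[0,0,-0.083]],
  [36,[0.037,0.069,0],[0,0,-0.111]],
  [36,[0.048,0.085,0],[0,0,-0.139]],
  [36,[0.06,0.101,0],[0,0,-0.167]],
  [36,[0.073,0.116,0],[0,0,-0.194]],
  [36,[0.086,0.131,0],[0,0,-0.222]],
  [36,[0.1,0.145,0],[0,0,-0.25]],
  [36,[0.114,0.158,0],[0,0,-0.278]],
  [36,[0.129,0.171,0],[0,0,-0.306]],
  [36,[0.144,0.183,0],[0,0,-0.333]],
])

```text
time: 5.9
tool_pos: [0.5312, 0.0574, 0.0727]
tool_rot: [-0.001, 0.893, -0.449, 0.002]
contact_force: [-0.1, 0.7, -0.4]
gripper_width: 0.422
grasp_force: 0.0
```

Call:
arm_command([
  [36,[0,0,0],[0,0,0]],
  [36,[0,0,0],[0,0,0]],
  [36,[0,0,0],[0,0,0]],
  [36,[0,0,0],[0,0,0]],
])

```text
time: 6.23
tool_pos: [0.5295, 0.0571, 0.0708]
tool_rot: [-0.0, 0.894, -0.448, 0.0]
contact_force: [0.3, -0.1, 0.8]
gripper_width: 0.421
grasp_force: 0.0
```

Run:
```python
from h import *
f=grab('wrist','wr2')
for d in (126.7,):
    c=f['R']@np.array([.6108+.135*np.cos(np.radians(d)),-.0492+.135*np.sin(np.radians(d)),.105])+f['t'];print((f['mtx']@c/c[2]*1.5625)[:2])
s=monitor.state();print(s['tool_pos'],s['contact_force'],s['joint_pos'])
```

```text
[391.11332406 431.66945798]
[0.52936615 0.05711386 0.07059015] [-0.08772059 -0.2087851  -0.37733392] [-3.23213505e-02 -1.00093126e-02  1.95928235e+00 -3.51240927e-05
  1.19182928e+00  2.46760473e+00]
```

View pics/wr2.png

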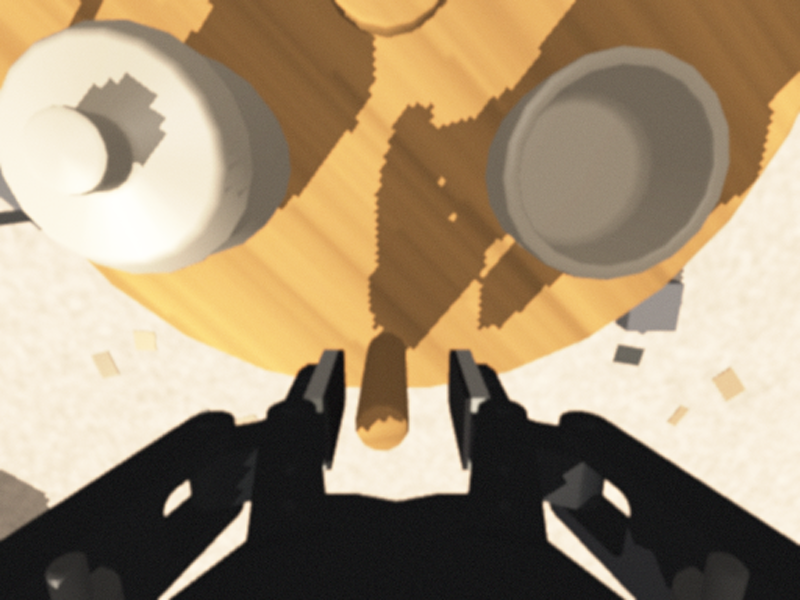

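The wrist view shows the peg top at (382,430), free between the fingers. The bowl at (608,160) is at the front over the pointer, and the pot at (110,150) is standing. I'll lift clear and go above the bowl.

Call:
arm_command([
  [36,[0,0,0.08],[0,0,0]],
  [36,[0,0,0.18],[0,0,0]],
  [36,[0,0,0.28],[0,0,0]],
  [36,[0,0,0.38],[0,0,0]],
  [85,[0,-0.03,0.44],[0,0,0.06]],
  [85,[-0.005,-0.09,0.467],[0,0,0.13]],
  [85,[-0.01,-0.15,0.467],[0,0,0.2]],
  [85,[-0.015,-0.21,0.467],[0,0,0.28]],
  [85,[-0.02,-0.26,0.467],[0,0,0.36]],
  [85,[-0.026,-0.3,0.467],[0,0,0.43]],
  [85,[-0.026,-0.311,0.467],[0,0,0.499]],
  [85,[-0.026,-0.311,0.467],[0,0,0.499]],
])

```text
time: 7.28
tool_pos: [0.5212, -0.037, 0.2103]
tool_rot: [0.0, 0.997, -0.073, -0.0]
contact_force: [0.2, -0.3, 0.1]
gripper_width: 0.997
grasp_force: 0.0
```

Call:
arm_command([
  [85,[0,0,0],[0,0,0]],
  [85,[0,0,0],[0,0,0]],
  [85,[0,0,0],[0,0,0]],
])

```text
time: 7.53
tool_pos: [0.5215, -0.0356, 0.2103]
tool_rot: [-0.0, 0.997, -0.073, -0.0]
contact_force: [-0.4, -0.3, 0.1]
gripper_width: 0.992
grasp_force: 0.0
```

Run:
```python
from h import *
f=grab('wrist','wr3');w=world(f)
m=(w[...,2]>.072)&(w[...,2]<.1)&(np.hypot(w[...,0]-.5217,w[...,1]+.0362)<.05);p=w[m].astype(np.float32)
print(len(p),np.median(p[:,2]),cv2.minEnclosingCircle(p[:,:2].copy()),cv2.minAreaRect(p[:,:2].copy()))
s=monitor.state();print(s['tool_pos'],s['tool_rot'])
```

```text
1199 0.083443575 ((0.5219553709030151, -0.03443286195397377), 0.03199263662099838) ((0.5221099853515625, -0.03446420282125473), (0.062193796038627625, 0.06317173689603806), 80.39986419677734)
[ 0.52151422 -0.03554506  0.21027359] [-4.66789844e-05  9.97339853e-01 -7.28918039e-02 -3.57100087e-05]
```

View pics/wr3.png

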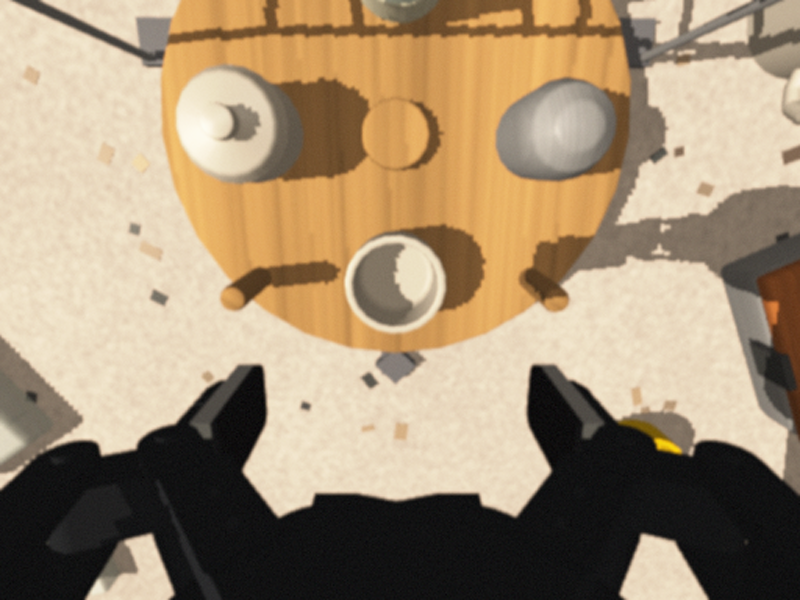

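The bowl at (395,283) sits at the front over the pointer at (398,365), with the pot at left, shaker at right and jar at the rear all standing. Next I descend and grip.

Call:
arm_command([
  [85,[0.001,0.003,-0.08],[0,0,0]],
  [85,[0.001,0.003,-0.16],[0,0,0]],
  [85,[0.001,0.003,-0.24],[0,0,0]],
  [85,[0.001,0.003,-0.32],[0,0,0]],
  [85,[0.001,0.003,-0.39],[0,0,0]],
  [85,[0.001,0.003,-0.45],[0,0,0]],
  [85,[0.001,0.003,-0.49],[0,0,0]],
  [85,[0.001,0.003,-0.515],[0,0,0]],
  [85,[0.001,0.003,-0.524],[0,0,0]],
  [85,[0.001,0.003,-0.524],[0,0,0]],
  [85,[0.001,0.003,-0.524],[0,0,0]],
  [85,[0.001,0.003,-0.524],[0,0,0]],
])

```text
time: 8.58
tool_pos: [0.5229, -0.0353, 0.0545]
tool_rot: [0.0, 0.997, -0.073, 0.001]
contact_force: [0.6, 0.0, -0.0]
gripper_width: 0.993
grasp_force: 0.0
```

Call:
arm_command([
  [78,[0,0,0],[0,0,0]],
  [72,[0,0,0],[0,0,0]],
  [69,[0,0,0],[0,0,0]],
  [67,[0,0,0],[0,0,0]],
  [65,[0,0,0],[0,0,0]],
  [63,[0,0,0],[0,0,0]],
  [60,[0,0,0],[0,0,0]],
  [55,[0,0,0],[0,0,0]],
  [55,[0,0,0],[0,0,0]],
  [55,[0,0,0],[0,0,0]],
])

```text
time: 9.42
tool_pos: [0.5223, -0.0351, 0.0541]
tool_rot: [0.0, 0.997, -0.073, 0.0]
contact_force: [-1.7, -0.4, 5.3]
gripper_width: 0.731
grasp_force: 64.4
```

Call:
arm_command([
  [55,[0,0,0.01],[0,0,0]],
  [55,[0,0,0.03],[0,0,0]],
  [55,[0,0,0.07],[0,0,0]],
  [55,[0,0,0.12],[0,0,0]],
  [55,[0,0,0.18],[0,0,0]],
  [55,[0,0,0.24],[0,0,0]],
  [55,[0,0,0.3],[0,0,0]],
  [55,[0,0,0.36],[0,0,0]],
  [55,[0,0,0.42],[0,0,0]],
  [55,[0,0,0.46],[0,0,0]],
  [55,[0,0,0.487],[0,0,0]],
  [55,[0,0,0.487],[0,0,0]],
])

```text
time: 10.42
tool_pos: [0.5229, -0.0353, 0.2017]
tool_rot: [0.0, 0.997, -0.073, 0.002]
contact_force: [0.7, -0.4, -0.8]
gripper_width: 0.73
grasp_force: 65.5
```

Run:
```python
from h import *
s=monitor.state();print(s['tool_pos'],s['contact_force'],s['gripper_width'],s['grasp_force'])
f=grab('side','side1')
```

```text
[ 0.52290449 -0.03528097  0.20171139] [ 0.71044164 -0.38768324 -0.77587142] 0.7296661371879026 65.51863785367459
```

View pics/side1.png

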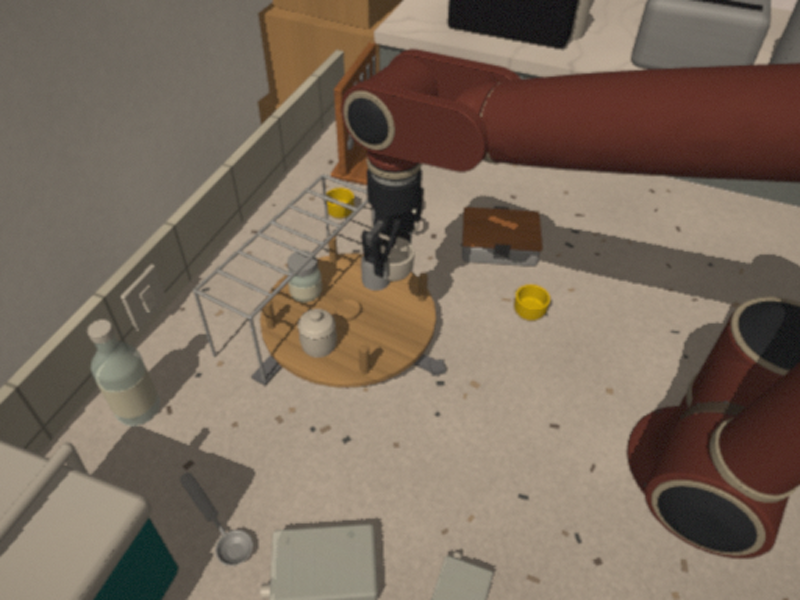

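The side view shows the bowl held at (400,258). The plate below is clicked in with the pot at (317,330). Now I carry the bowl to the ice block.

Call:
arm_command([
  [55,[-0.003,0.02,0],[0,0,0]],
  [55,[-0.01,0.06,0],[0,0,0]],
  [55,[-0.02,0.12,0],[0,0,0]],
  [55,[-0.03,0.185,0],[0,0,0]],
  [55,[-0.04,0.25,0],[0,0,0]],
  [55,[-0.051,0.315,0],[0,0,0]],
  [55,[-0.062,0.38,0],[0,0,0]],
  [55,[-0.072,0.445,0],[0,0,0]],
  [55,[-0.083,0.51,0],[0,0,0]],
  [55,[-0.093,0.575,0],[0,0,0]],
  [55,[-0.104,0.64,0],[0,0,0]],
  [55,[-0.114,0.7,0],[0,0,0]],
])

```text
time: 11.47
tool_pos: [0.486, 0.1768, 0.1977]
tool_rot: [0.0, 0.997, -0.072, -0.001]
contact_force: [-0.3, 1.3, -0.8]
gripper_width: 0.734
grasp_force: 65.5
```

Call:
arm_command([
  [55,[-0.01,0.065,0],[0,0,0]],
  [55,[-0.02,0.13,0],[0,0,0]],
  [55,[-0.031,0.195,0],[0,0,0]],
  [55,[-0.042,0.26,0],[0,0,0]],
  [55,[-0.053,0.325,0],[0,0,0]],
  [55,[-0.063,0.39,0],[0,0,0]],
  [55,[-0.073,0.45,0],[0,0,0]],
  [55,[-0.083,0.51,0],[0,0,0]],
  [55,[-0.091,0.56,0],[0,0,0]],
  [55,[-0.098,0.6,0],[0,0,0]],
  [55,[-0.102,0.625,0],[0,0,0]],
  [55,[-0.102,0.628,0],[0,0,0]],
])

```text
time: 12.47
tool_pos: [0.456, 0.3645, 0.1984]
tool_rot: [0.0, 0.997, -0.072, -0.001]
contact_force: [-0.6, 0.3, 0.0]
gripper_width: 0.733
grasp_force: 65.6
```

Run:
```python
from h import *
s=monitor.state();print(s['tool_pos'],s['contact_force'],s['gripper_width'],s['grasp_force'])
f=grab('top','top1');w=world(f)
m=((w[...,2]>.028)&(w[...,2]<.05)).astype(np.uint8);n,l=cv2.connectedComponents(m)
f=grab('side','side2');w=world(f)
k=1/1.5625
m=((w[...,2]>.028)&(w[...,2]<.05)&(np.hypot(w[...,0]-.457,w[...,1]-.3635)<.1));p=w[m].astype(np.float32);print(len(p),cv2.minAreaRect(p[:,:2].copy()))
```

```text
[0.45601054 0.36451024 0.1983766 ] [-0.62020528  0.26268293  0.03483914] 0.7330453384677843 65.58028921368532
3036 ((0.46032702922821045, 0.363729864358902), (0.14664903283119202, 0.1002969965338707), 24.134687423706055)
```

View pics/side2.png

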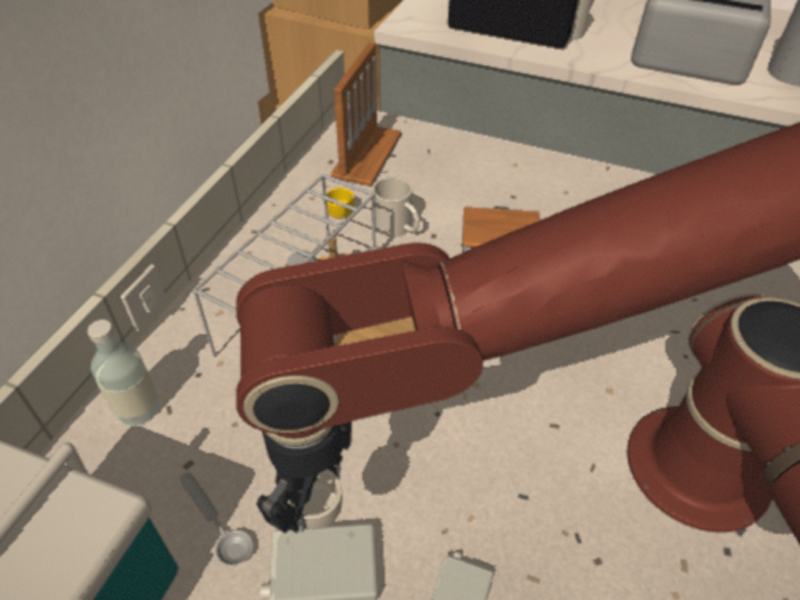

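The bowl is upright in the gripper at (322,500), over the ice block in this view. I'll lower slowly.

Call:
arm_command([
  [55,[0,0,-0.02],[0,0,0]],
  [55,[0,0,-0.07],[0,0,0]],
  [55,[0,0,-0.13],[0,0,0]],
  [55,[0,0,-0.19],[0,0,0]],
  [55,[0,0,-0.25],[0,0,0]],
  [55,[0,0,-0.31],[0,0,0]],
  [55,[0,0,-0.37],[0,0,0]],
  [55,[0,0,-0.42],[0,0,0]],
  [55,[0,0,-0.45],[0,0,0]],
  [55,[0,0,-0.47],[0,0,0]],
  [55,[0,0,-0.483],[0,0,0]],
  [55,[0,0,-0.483],[0,0,0]],
])

```text
time: 13.57
tool_pos: [0.457, 0.363, 0.0539]
tool_rot: [0.0, 0.997, -0.073, -0.0]
contact_force: [0.2, 0.1, -0.8]
gripper_width: 0.734
grasp_force: 65.6
```

Call:
arm_command([
  [55,[0,0,0],[0,0,0]],
  [55,[0,0,0],[0,0,0]],
  [55,[0,0,-0.005],[0,0,0]],
  [55,[0,0,-0.01],[0,0,0]],
  [55,[0,0,-0.015],[0,0,0]],
  [55,[0,0,-0.02],[0,0,0]],
  [55,[0,0,-0.023],[0,0,0]],
  [55,[0,0,-0.023],[0,0,0]],
  [55,[0,0,-0.023],[0,0,0]],
])

```text
time: 14.32
tool_pos: [0.4569, 0.3633, 0.0473]
tool_rot: [0.0, 0.997, -0.073, -0.0]
contact_force: [-0.6, -0.1, -0.6]
gripper_width: 0.729
grasp_force: 65.6
```

Creep down in 1 mm steps.

Call:
arm_command([
  [55,[0,0,-0.004],[0,0,0]],
  [55,[0,0,-0.007],[0,0,0]],
  [55,[0,0,-0.007],[0,0,0]],
  [55,[0,0,-0.007],[0,0,0]],
])

```text
time: 14.65
tool_pos: [0.457, 0.3633, 0.0452]
tool_rot: [0.0, 0.997, -0.073, -0.0]
contact_force: [-0.1, -0.1, -2.0]
gripper_width: 0.731
grasp_force: 65.6
```

Call:
arm_command([
  [55,[0,0,-0.003],[0,0,0]],
  [55,[0,0,-0.005],[0,0,0]],
  [55,[0,0,-0.005],[0,0,0]],
  [55,[0,0,-0.005],[0,0,0]],
])

```text
time: 14.98
tool_pos: [0.457, 0.3633, 0.0437]
tool_rot: [0.0, 0.997, -0.073, -0.0]
contact_force: [-0.1, 0.2, -1.5]
gripper_width: 0.731
grasp_force: 65.6
```

Call:
arm_command([
  [55,[0,0,-0.002],[0,0,0]],
  [55,[0,0,-0.003],[0,0,0]],
  [55,[0,0,-0.003],[0,0,0]],
  [55,[0,0,-0.003],[0,0,0]],
])

```text
time: 15.32
tool_pos: [0.4571, 0.3634, 0.0431]
tool_rot: [-0.0, 0.997, -0.073, 0.0]
contact_force: [-0.3, -0.1, 1.0]
gripper_width: 0.739
grasp_force: 65.8
```

Call:
arm_command([
  [55,[0,0,-0.002],[0,0,0]],
  [55,[0,0,-0.003],[0,0,0]],
  [55,[0,0,-0.003],[0,0,0]],
  [55,[0,0,-0.003],[0,0,0]],
])

```text
time: 15.65
tool_pos: [0.4571, 0.3634, 0.0431]
tool_rot: [0.0, 0.997, -0.073, -0.0]
contact_force: [-3.2, -2.4, 7.2]
gripper_width: 0.731
grasp_force: 66.3
```

Contact is confirmed, with about 7 N upward and z no longer falling. I'll open slowly, then lift.

Call:
arm_command([
  [63,[0,0,0],[0,0,0]],
  [64,[0,0,0],[0,0,0]],
  [66,[0,0,0],[0,0,0]],
  [68,[0,0,0],[0,0,0]],
  [71,[0,0,0],[0,0,0]],
  [75,[0,0,0],[0,0,0]],
  [80,[0,0,0],[0,0,0]],
  [85,[0,0,0],[0,0,0]],
  [85,[0,0,0],[0,0,0]],
  [85,[0,0,0],[0,0,0]],
])

```text
time: 16.48
tool_pos: [0.457, 0.3633, 0.042]
tool_rot: [-0.0, 0.997, -0.073, 0.0]
contact_force: [0.4, -0.1, -0.1]
gripper_width: 0.994
grasp_force: 0.0
```

Call:
arm_command([
  [85,[0,0,0.01],[0,0,0]],
  [85,[0,0,0.03],[0,0,0]],
  [85,[0,0,0.07],[0,0,0]],
  [85,[0,0,0.13],[0,0,0]],
  [85,[0,0,0.2],[0,0,0]],
  [85,[0,0,0.28],[0,0,0]],
  [85,[0,0,0.36],[0,0,0]],
  [85,[0,0,0.44],[0,0,0]],
  [85,[0,0,0.52],[0,0,0]],
  [85,[0,0,0.56],[0,0,0]],
  [85,[0,0,0.56],[0,0,0]],
  [85,[0,0,0.56],[0,0,0]],
])

```text
time: 17.48
tool_pos: [0.4573, 0.3635, 0.2108]
tool_rot: [-0.001, 0.997, -0.073, 0.001]
contact_force: [-0.3, -0.1, 0.2]
gripper_width: 0.995
grasp_force: 0.0
```

Run:
```python
from h import *
s=monitor.state();print(s['time'],s['tool_pos'],s['contact_force'],s['gripper_width'])
f=grab('wrist','wr4');w=world(f)
for lo,hi,r in((.065,.09,.06),(.028,.042,.1)):
    m=(w[...,2]>lo)&(w[...,2]<hi)&(np.hypot(w[...,0]-.457,w[...,1]-.3635)<r);p=w[m].astype(np.float32)
    print(len(p),np.median(p[:,2]),cv2.minEnclosingCircle(p[:,:2].copy()),cv2.minAreaRect(p[:,:2].copy()))
grab('top','top2')
```

```text
17.4833 [0.45728762 0.36348714 0.21080539] [-0.32889448 -0.05778884  0.18010859] 0.9950999251527776
1003 0.07248415 ((0.4575904607772827, 0.3638594448566437), 0.03188347443938255) ((0.45797455310821533, 0.3638893663883209), (0.06254103779792786, 0.06227000057697296), 81.73165130615234)
8285 0.033001482 ((0.459552139043808, 0.3642793893814087), 0.08277634531259537) ((0.45977717638015747, 0.36398667097091675), (0.13896846771240234, 0.09924297779798508), 26.377771377563477)
```

View pics/wr4.png

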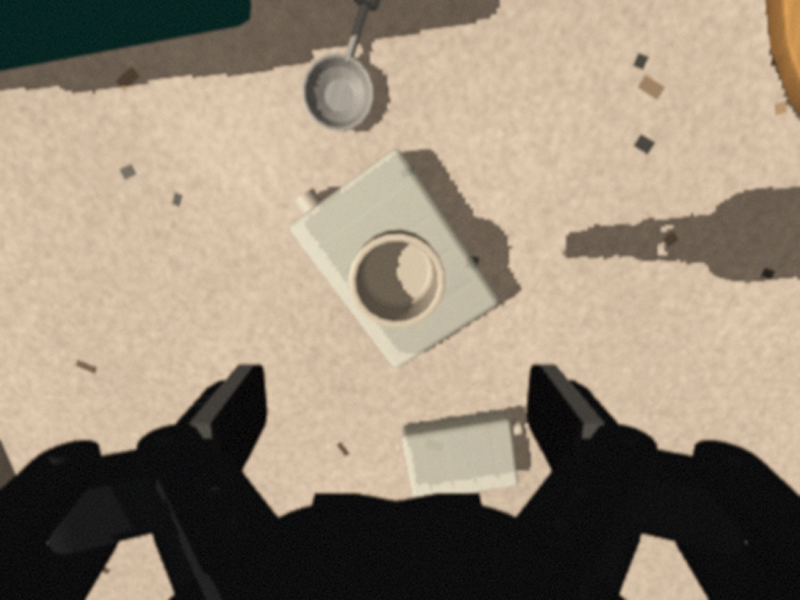

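View pics/top2.png

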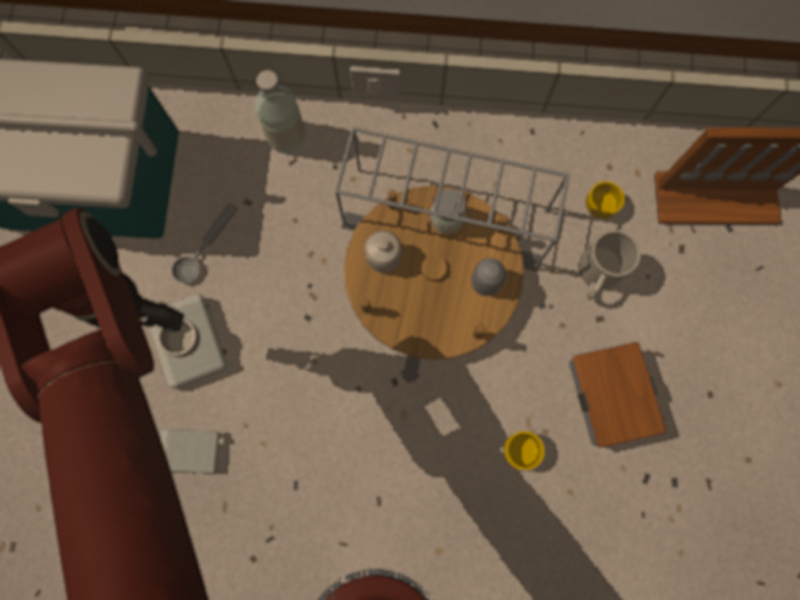

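The wrist view shows the bowl at (397,280), upright and within about 3 mm of the ice block's middle. The top view shows the carousel clicked in with the pot, shaker and jar in their bays, and nothing else moved.

```bash
python3 -c "
from plant import manip
print(manip.job_done())"
```

```text
the job is handed in; nothing more can be done
None
```

The job is handed in: the carousel was clicked round one quarter turn to bring the bowl to the front, and the bowl now stands upright within about 3 mm of the middle of the larger ice block, with nothing else moved in the final pictures.

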